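# Reset the ratcheted film-tension dial of a cup sealer

## Task

The film-tension dial is wound too tight. Throw the red-handled pawl right back out of the teeth, turn the dial counter-clockwise all the way home to its stop, and drop the pawl in again; then click the dial forward (clockwise) until its red pointer stands in the green band with the pawl fully down in a tooth gap, and let go. Leave the shaker, the bottle and the canister standing where they are.

Things in the scene. Friction and masses are not known exactly. Their poses are not given: they have to be found in the camera images.
- unit: heavy fixed cream housing, 235 x 265 mm, 45 mm high. Origin on the counter under the upright dial axis; z up; x points from the dial axis to the pawl's nose. It spans -120 to +115 mm in x, -122 to +143 mm in y. Two upright steel guide rollers on it, radius 8 mm (end caps 11 mm; base flanges 13), at x -85, y +60 and -60 mm, reach 146 mm above the counter
- knob_grip (a point): point on the dial axis at a good height to grip the knob, 119 mm above the counter. The knob is a black knurled upright cylinder 44 mm in diameter, from 95 to 131 mm above the counter, on a 24 mm stem. Under it, 49 to 60 mm above the counter, lies the metal ratchet disc, 54 mm in radius
- dial (a joint): angle of the dial (knob, disc and pointer in one piece), rad, growing clockwise seen from above; 0 = home, against its stop, pointer at the white mark; at most 3.0. Starts between 2.06 and 2.75. A drag of about 0.06 N m lets it stay where it is left. With the pawl thrown back it turns both ways; with the pawl down only clockwise, one click per 0.524 rad
- nose (a point): the pawl's nose, which drops between the 12 teeth on top of the disc, 48 mm from the dial axis. Clockwise, sloping tooth sides lift it; turning back, an upright side runs against it. It is fully down from 0.07 rad before to 0.17 rad after each whole multiple of 0.524 rad of the dial (0, 0.524, 1.047 ...), else it rides up to 7 mm high on a tooth
- pointer (a point): tip of the red pointer on the rim of the disc, 64 mm from the dial axis, 56 mm above the counter. At dial 0 it lies 30 degrees clockwise (seen from above) of the unit's x axis, and it goes round clockwise with the dial
- band_mid (a point): middle of the green band, at the pointer tip's radius and height: with the pointer in the middle of the band the two points coincide. The band is a flat green arc on the housing round the disc that reaches 0.36 rad (23 mm at the pointer's tip) to each side of this point; its middle lies 0.6 to 1.5 rad clockwise of the white home mark
- pawl (a joint): angle of the pawl about its level hinge, rad: 0 = fully down in a tooth gap, to 0.12 when riding on a tooth, 2.4 = thrown back against its stop. It swings up off the disc and over towards the unit's +y. It moves freely and weighs 80 g: let go below about 1.2 it falls into the teeth, beyond about 1.9 it falls back and stays there
- pawl_grip (a point): middle of the pawl's red handle, a level round bar 12 mm in diameter, 34 mm long along the unit's x, beside the pawl arm, free all round. It moves on an arc of 55 mm radius about pawl_hinge. Pawl down: at x +81, y +5 mm of the unit, 83 mm above the counter; thrown back: y +101 mm, 120 mm up. Pinched across the unit's y it turns between the fingers
- pawl_hinge (a point): point on the axis of the pawl's hinge (which runs along the unit's x), level with the middle of the red handle: x +81, y +60 mm in the unit's frame, 83 mm above the counter
- shaker: loose open stainless cup, 84 mm in diameter, 150 mm high, beside the unit; origin at the centre of its underside, z up
- syrup: loose white bottle with a green cap, 68 mm in diameter, 190 mm high; origin at the centre of its underside, z up
- canister: loose amber jar with a black lid, 80 mm in diameter, 130 mm high; origin at the centre of its underside, z up

How it is judged (in metres and radians):
On the way, in this order (a step that is already met when the one before it is completed fails the run):
1. the pawl is thrown back (joint above 1.9) while the dial is still wound (joint above 1.9) (value of joint each of pawl, dial above 1.9 rad), for 0.1 s.
2. with the pawl thrown back, the dial is home (joint below 0.1) (value of joint pawl above 1.9 rad and value of joint dial below 0.1 rad), for 0.1 s.
3. the pawl is down again (joint below 0.04) with the dial still home (joint below 0.17) (value of joint pawl below 0.04 rad and value of joint dial below 0.17 rad), for 0.1 s.
At the end, for the whole second after the job is handed in: the pointer tip is within 22.9 mm (0.36 rad) of the middle of the green band, the pawl is fully down (joint below 0.04 rad), the dial is at rest, and the shaker, bottle and canister stand within 20 mm of where they were (horizontal distance between pointer and band_mid below 0.0229 m and value of joint pawl below 0.04 rad and velocity of joint dial between -0.05 and 0.05 rad/s and distance of each of shaker, syrup, canister from where it was at the start of the episode below 0.02 m); the robot touches nothing.
It fails at once if the shaker, bottle or canister is moved more than 20 mm or tilted more than 0.2 rad (distance of any of shaker, syrup, canister from where it was at the start of the episode above 0.02 m or angle between any of shaker, syrup, canister's own z axis and vertical above 0.2 rad).
It also fails if it takes over 72 s, if anything falls off the work surface, if the arm or the gripper's body presses on something with over 40 N, if the wrist force passes 120 N, or if a joint passes its speed limit or range.

## Robot

A 7-joint arm with a two-finger parallel gripper is mounted at the origin on the work surface. World frame = base frame: x ahead of the robot, y to its left, z up, the work surface at z = 0. Lengths are in m, angles in degrees, forces in N, time in s.
With the tool pointing down it reaches from about 0.4 to 0.85 m from the base axis. Payload 4.5 kg.
Tool frame: the origin (TCP) lies at the very end of the fingers, on their centre line; the grasp point (between the pads) lies 19 mm behind it; z points along the fingers, y is the line along which they close (so a half turn about z gives the same grasp; the last joint's range is limited). The gripper opens to 85 mm and grips with 20 to 120 N. Pads are 22 mm wide; open, the fingers measure 114 mm over their backs; the gripper's body (76 mm by 85 mm) begins 54 mm behind the grasp point. The pads swing forward as they close: fully open they stand 13 mm farther back than shut.
Start: joints at [68.686, 39.483, -11.15, 89.685, 9.013, 51.709, -12.324], TCP at [0.247, -0.574, 0.192] pointing down, gripper open.
Joint ranges: [-172.22, 172.22], [-26.19, 119.32], [-84.43, 86.54], [7.71, 146.69], [-57.33, 237.33], [2.42, 119.75], [-152.13, 152.13]. Speed limits (degrees/s): [147.25, 147.25, 180, 180, 180, 180, 180].

## Interface

Orientations are given as [roll, pitch, yaw] about the fixed x, y, z axes, in that order (R = Rz(yaw) Ry(pitch) Rx(roll)).
In Python, from workcell import ctrl gives the robot as it stands. The module is installed in compiled form; this text tells all that it offers.
- The arm moves only by the tool step_arm, never from a script. Its argument "deltas" is a list of rows, each a list of 3 entries, a list of its own where there are three numbers: the shift along the world's x, y, z in cm, then the turn, a rotation vector about the world's x, y, z in rad, then the finger opening in cm, from 0 to 8.54. A call has exactly 10 rows; each row is the pose to reach, as a shift and turn from the pose commanded when the call began; what a row does not reach only later rows make up. A row lasts 1/10 s, in which the tool goes at most 50 mm and 8.59 degrees, less where a joint would pass 70% of its speed; a pose out of reach is approached as far as the arm can. A call with a gripper value outside its range is refused whole. The fingers move at their own pace and stop on an object; "force" is the grip in N (left out, the last holds). Time passes only in rows, so rows that repeat a pose let the fingers close, or fill a call up. It gives the time, the measured TCP pose, the force, the opening and the grip force at its end, in the units of the state.
- ctrl.get_state(): the state, without advancing time (a new reading comes with each control period).
- ctrl.snapshot(name): name is "side" or "top"; returns a dict with "color" (384x512x3 uint8, red, green, blue), "fx", "fy", "cx", "cy" (pixels), "world_to_cam" (4x4, takes a point from world to camera coordinates). Camera axes: x right, y down, z forward; pixel columns grow to the right and rows downward; lengths in m; the calibration is good to about 2 mm. A picture is of the moment at which its call begins. There is no depth.
- ctrl.close_job(): hands the job in; it is judged then, once.
Trained networks look in a picture, given as the dict that the camera call returned (one of the last four; its "shot" number tells which), for a name from the list of things; names that differ only in an ending like _2 or _b are one class to them, and where a whole thing is asked for, a point or a joint stands for the part that bears it (a point fixed in the world has none). Each returns a list of dicts, best first, with "score" (0 to 1); they miss things now and then, are a little off and sometimes report something else, mostly with a low value. They report only what shows in the picture. A call takes as long as a camera call.
- ctrl.trace(picture, query): "mask" (384x512 bool, what is visible of it).
- ctrl.spot_point(picture, query): "position" ([x, y, z] in m, in the coordinates of the camera as it stood for that picture, good to about 4 mm: a listed point, or the origin of a listed thing).
The state is a dict: "time": time; "joints": joint angles; "joint_velocities": joint speeds; "tau": joint torques, N m; "tool_pos": TCP position; "orientation": TCP orientation; "wrist_force": force on the tool from outside, world axes, zero at the start; "wrist_torque": the same for the moment, N m; "finger_gap": finger opening in m; "grasp_force": force on a finger pad.
Only numpy, scipy, OpenCV 4.12 (cv2) and the standard library are available. Lean on these libraries where they do the work, as an engineer would, in place of code of your own. Each camera call takes 0.05 s, during which the arm holds its last target. There are 200 camera calls.

## Working session

There is one attempt and no reset: what is moved stays moved. The work goes in short steps, Python scripts to look and compute and a tool call to move; the robot and the scene stay as the last step left them, time stands still between calls to the robot, and variables do not carry over. Pictures are saved under pics/ and viewed, at most 10 in all, crops included, and the job is handed in when it is done.

Besides the shell and the picture viewer there is one more tool, called after "Call:" by a JSON object that holds its "op" and its "data". step_arm: Moves the arm, as the interface text tells. Its arguments: {"type":"object","properties":{"deltas":{"type":"array","items":{"type":"array"}},"force":{"type":"number"}},"required":["deltas"]}

```bash
mkdir -p pics; cat > h.py <<'E'
import numpy as np, cv2
from workcell import ctrl
def look(cam,names,save=None):
    s=ctrl.snapshot(cam)
    if save: cv2.imwrite('pics/'+save,s['color'][:,:,::-1])
    T=np.linalg.inv(s['world_to_cam']); out={}
    for n in names:
        for r in ctrl.spot_point(s,n)[:1]:
            p=T@np.r_[r['position'],1]; out[n]=p[:3]; print(cam,n,round(r['score'],2),p[:3].round(4))
    return s,out
E
python3 - <<'E'
from h import *
N=['unit','knob_grip','nose','pointer','band_mid','pawl_grip','pawl_hinge','shaker','syrup','canister']
for c in('side','top'): s,_=look(c,N,c+'0.png'); print(s['world_to_cam'].round(3))
print(ctrl.get_state())
a=cv2.imread('pics/side0.png');b=cv2.imread('pics/top0.png')
cv2.imwrite('pics/both.png',cv2.resize(np.vstack([a,b]),(400,600)))
E
```

```text
side unit 0.84 [ 5.127e-01  7.720e-02 -2.000e-04]
side knob_grip 0.58 [0.5089 0.0754 0.1154]
side nose 0.6 [0.5531 0.0937 0.0605]
side pawl_grip 0.62 [0.5845 0.1145 0.0834]
side pawl_hinge 0.97 [0.565  0.1596 0.0791]
side shaker 0.63 [ 0.6603 -0.0657 -0.001 ]
side syrup 0.9 [ 5.061e-01 -1.250e-01 -5.000e-04]
side canister 0.94 [0.444  0.3056 0.0009]
[[-0.999 -0.054 -0.004  0.538]
 [-0.032  0.638 -0.77   0.065]
 [ 0.044 -0.769 -0.638  1.115]
 [ 0.     0.     0.     1.   ]]
top unit 0.94 [0.5108 0.0778 0.0026]
top knob_grip 0.86 [0.5105 0.0723 0.1169]
top nose 0.64 [0.5545 0.094  0.0627]
top pointer 0.74 [0.4551 0.0528 0.0553]
top band_mid 0.64 [0.5057 0.0125 0.0551]
top pawl_grip 0.5 [0.586  0.1083 0.0834]
top pawl_hinge 0.78 [0.5629 0.16   0.0846]
top shaker 0.97 [ 6.593e-01 -6.470e-02 -2.000e-04]
top syrup 0.59 [ 5.052e-01 -1.281e-01  3.000e-04]
top canister 0.58 [0.447  0.3045 0.0041]
[[ 0.065 -0.998  0.003 -0.01 ]
 [-0.976 -0.064 -0.21   0.58 ]
 [ 0.209  0.011 -0.978  0.908]
 [ 0.     0.     0.     1.   ]]
{'time': 1.1, 'joints': array([ 68.68761048,  39.48102433, -11.15019393,  89.68522221,
         9.01356575,  51.70954575, -12.32629361]), 'joint_velocities': array([ 0.10902672, -0.01104465, -0.0664307 ,  0.02242266, -0.0183333 ,
       -0.01032458, -0.06497194]), 'tau': array([-2.16611106e-04, -5.39550447e+01, -1.26666114e+00, -1.58879900e+01,
        1.00445497e-02,  1.46896466e-03,  2.23889054e-05]), 'tool_pos': array([ 0.2467397 , -0.57426573,  0.19153259]), 'orientation': array([ 1.79994242e+02, -1.31509244e-04,  2.32492321e+01]), 'wrist_force': array([-0.10325855, -1.21706242,  0.00337025]), 'wrist_torque': array([ 0.01038932, -0.03075608, -0.00363824]), 'grasp_force': 0.0, 'finger_gap': 0.08526404333261824}
```

View pics/top0.png

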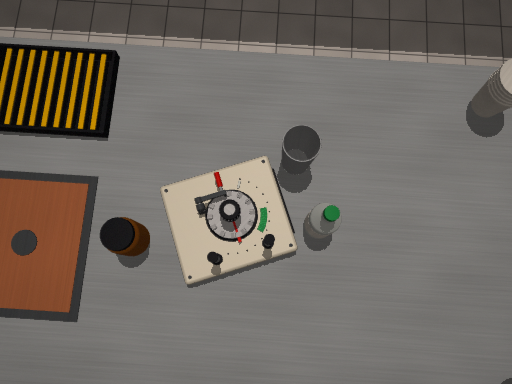

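View pics/side0.png

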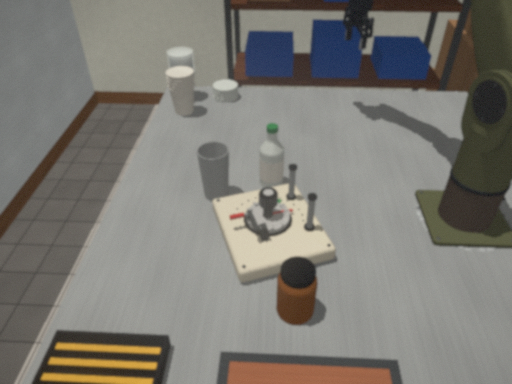

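The top view shows the unit centred near pixel (230,218), rotated about 20°. The red handle is at (218,180), the pointer at (238,238) and the green band at (264,219). The side view agrees, with the shaker at (213,170), the bottle at (271,160) and the canister at (297,290).

```bash
cat >> h.py <<'E'
L={'unit':(0,0),'knob_grip':(0,0),'nose':(48,0),'pawl_grip':(81,5),'pawl_hinge':(81,60)}
def fit(obs): # list of (name,xyz)
    a=np.array([L[n] for n,_ in obs])/1e3; b=np.array([p[:2] for _,p in obs])
    am,bm=a.mean(0),b.mean(0); A=a-am;B=b-bm
    y=np.arctan2((A[:,0]*B[:,1]-A[:,1]*B[:,0]).sum(),(A*B).sum())
    R=np.array([[np.cos(y),-np.sin(y)],[np.sin(y),np.cos(y)]]); t=bm-R@am
    print('yaw',np.degrees(y),'t',t,'res mm',((a@R.T+t-b)*1e3).round(1).tolist()); return y,R,t
def angs(o,y,t):
    for n in('pointer','band_mid'):
        if n in o:
            d=o[n][:2]-t; print(n,'dial',(-(np.arctan2(d[1],d[0])-y)-np.pi/6)%(2*np.pi))
E
python3 - <<'E'
from h import *
obs=[];O={}
for c in('side','top','top','side'):
    s,o=look(c,list(L)+['pointer','band_mid']); obs+=[(n,o[n]) for n in o if n in L]; O[c+str(len(obs))]=o
y,R,t=fit(obs)
for o in O.values(): angs(o,y,t)
for p in((81,5),(81,60),(81,101),(0,0)): print(p,R@np.array(p)/1e3+t)
E
```

```text
side unit 0.57 [ 0.5114  0.0785 -0.0015]
side knob_grip 0.83 [0.5114 0.0756 0.1164]
side nose 0.67 [0.5529 0.0976 0.0589]
side pawl_grip 0.71 [0.5857 0.1136 0.0811]
side pawl_hinge 0.68 [0.5658 0.1592 0.0793]
side pointer 0.58 [0.454  0.0503 0.0557]
top unit 0.64 [5.069e-01 7.380e-02 5.000e-04]
top knob_grip 0.78 [0.5107 0.076  0.1177]
top nose 0.56 [0.5582 0.0908 0.0639]
top pawl_grip 0.57 [0.5863 0.1116 0.0817]
top pawl_hinge 0.74 [0.5643 0.1617 0.0828]
top pointer 0.87 [0.4531 0.0545 0.0527]
top band_mid 0.72 [0.5065 0.0753 0.118 ]
top unit 0.6 [0.5115 0.0755 0.0006]
top knob_grip 0.78 [0.5094 0.0766 0.1165]
top nose 0.57 [0.5574 0.0921 0.0611]
top pawl_grip 0.74 [0.5827 0.1093 0.0825]
top pointer 0.8 [0.4537 0.0562 0.0525]
top band_mid 0.54 [0.5055 0.0106 0.0552]
side unit 0.64 [ 5.094e-01  7.800e-02 -5.000e-04]
side knob_grip 0.7 [0.5103 0.0759 0.1165]
side nose 0.66 [ 0.5089 -0.1261 -0.0039]
side pawl_grip 0.66 [0.5825 0.1135 0.0807]
side pawl_hinge 0.58 [0.5658 0.1603 0.0814]
side pointer 0.63 [0.4533 0.0542 0.0544]
side band_mid 0.51 [0.4518 0.0509 0.0576]
yaw 16.546391706235173 t [0.50637628 0.0676622 ] res mm [[-5.1, -10.8], [-5.0, -8.0], [-0.6, -16.2], [-3.1, -18.0], [1.2, -10.9], [-0.6, -6.1], [-4.3, -8.4], [-5.8, -9.4], [-3.7, -16.1], [2.6, -13.4], [-5.2, -7.9], [-3.0, -9.0], [-5.0, -10.8], [-0.1, -13.8], [-3.0, -10.4], [-4.0, -8.3], [43.5, 207.4], [0.1, -18.0], [1.1, -12.0]]
pointer dial 2.5866567412914216
pointer dial 2.6647330891207615
band_mid dial 4.495823731531246
pointer dial 2.6918105579569875
band_mid dial 1.3509655352180174
pointer dial 2.65938381738942
band_mid dial 2.6090035689974647
(81, 5) [0.58259807 0.09552327]
(81, 60) [0.56693453 0.14824569]
(81, 101) [0.55525807 0.18754786]
(0, 0) [0.50637628 0.0676622 ]
```

Call:
{"op": "step_arm", "data": {"deltas": [[[0, 0, 4], [0, 0, 0], 4], [[1, 3, 8], [0, 0, 0], 4], [[3, 7, 10], [0, 0, 0], 4], [[5, 11, 10], [0, 0, 0], 4], [[7, 15, 10], [0, 0, 0], 4], [[9, 19.5, 10], [0, 0, 0], 4], [[11, 24, 10], [0, 0, 0], 4], [[13, 28.5, 10], [0, 0, 0], 4], [[15, 33, 10], [0, 0, 0], 4], [[17, 37, 10], [0, 0, 0], 4]], "force": 30}}

```text
time: 3.7
tool_pos: [0.4173, -0.2019, 0.2919]
orientation: [180.0, -0.0, 23.3]
wrist_force: [0.4, -0.3, 0.4]
finger_gap: 0.0403
grasp_force: 0.0
```

Call:
{"op": "step_arm", "data": {"deltas": [[[2, 4, 0], [0, 0, 0], 4], [[4, 8, 0], [0, 0, 0], 4], [[6.2, 12, 0], [0, 0, -0.01], 4], [[8.5, 16, 0], [0, 0, -0.02], 4], [[10.6, 20, 0], [0, 0, -0.03], 4], [[12.8, 24, 0], [0, 0, -0.04], 4], [[15, 28, -2], [0, 0, -0.04], 4], [[16.7, 31.4, -6], [0, 0, -0.04], 4], [[16.7, 31.4, -10], [0, 0, -0.04], 4], [[16.7, 31.4, -12], [0, 0, -0.04], 4]]}}

```text
time: 4.7
tool_pos: [0.5817, 0.1114, 0.1677]
orientation: [-179.9, 0.3, 21.2]
wrist_force: [-0.5, -0.9, -0.2]
finger_gap: 0.0402
grasp_force: 0.0
```

```bash
python3 - <<'E'
from h import *
s,_=look('side',['pawl_grip','pawl_hinge','knob_grip'],'s1.png')
st=ctrl.get_state();print(st['tool_pos'],st['joints'])
u,_=look('top',['pawl_grip','knob_grip'])
def crop(s,c,r):
    i=s['color'][c[1]-r:c[1]+r,c[0]-r:c[0]+r,::-1]; return cv2.resize(i,(400,400),interpolation=2)
cv2.imwrite('pics/c1.png',np.hstack([crop(s,(260,210),65),crop(u,(230,200),65)]))
E
```

```text
side pawl_grip 0.46 [0.585  0.1148 0.0815]
side pawl_hinge 0.58 [0.5664 0.1584 0.0801]
side knob_grip 0.74 [0.5133 0.0769 0.1151]
[0.58423471 0.10973375 0.17211628] [ -6.42733403  38.72899557 -15.00786165  96.30895843  12.89041556
  46.61782916 -96.22706149]
```

View pics/c1.png

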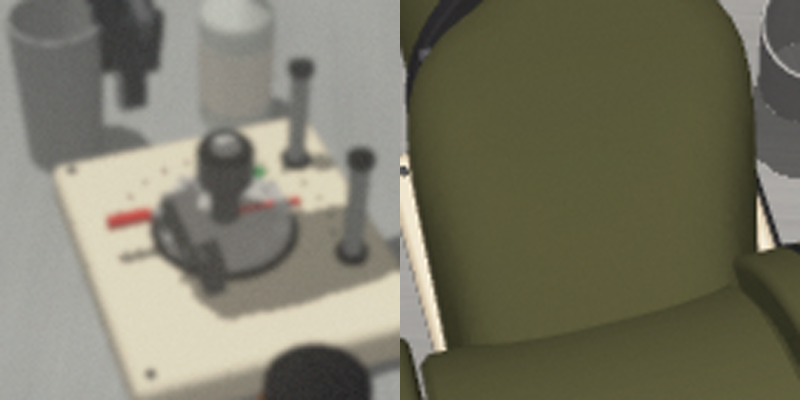

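The side crop shows the open gripper standing plumb above the red handle, which is at about (130,215) in the crop. The arm hides the unit in the top view, so I'll go down and grip.

Call:
{"op": "step_arm", "data": {"deltas": [[[0, 0, -3], [0, 0, 0], 4], [[0, 0, -6], [0, 0, 0], 4], [[0, 0, -9], [0, 0, 0], 4], [[0, 0, -10.8], [0, 0, 0], 4], [[0, 0, -10.8], [0, 0, 0], 4], [[0, 0, -10.8], [0, 0, 0], 0], [[0, 0, -10.8], [0, 0, 0], 0], [[0, 0, -10.8], [0, 0, 0], 0], [[0, 0, -10.8], [0, 0, 0], 0], [[0, 0, -10.8], [0, 0, 0], 0]], "force": 25}}

```text
time: 6.05
tool_pos: [0.5841, 0.1098, 0.0641]
orientation: [180.0, -0.1, 21.0]
wrist_force: [0.2, -0.2, -0.2]
finger_gap: 0.0003
grasp_force: 0.0
```

```bash
python3 - <<'E'
from h import *
s,_=look('side',['pawl_grip'])
st=ctrl.get_state();print(st['tool_pos'],st['orientation'],st['finger_gap'],st['grasp_force'],st['wrist_force'])
u=np.array([-.358,.934])
for a in np.linspace(.24,2.4,10):
    print(a.round(2),np.round(np.r_[u*(5.5-5.5*np.cos(a)),5.5*np.sin(a)],1).tolist())
E
```

```text
side pawl_grip 0.47 [0.5823 0.114  0.0823]
[0.58385639 0.10979241 0.0637659 ] [ 1.79994701e+02 -2.07669358e-02  2.09592398e+01] -0.0002625787583144896 0.0 [0.58585873 0.54138646 0.1187225 ]
0.24 [-0.1, 0.1, 1.3]
0.48 [-0.2, 0.6, 2.5]
0.72 [-0.5, 1.3, 3.6]
0.96 [-0.8, 2.2, 4.5]
1.2 [-1.3, 3.3, 5.1]
1.44 [-1.7, 4.5, 5.5]
1.68 [-2.2, 5.7, 5.5]
1.92 [-2.6, 6.9, 5.2]
2.16 [-3.1, 8.0, 4.6]
2.4 [-3.4, 8.9, 3.7]
```

Fingers closed fully on nothing, so I'll look.

```bash
python3 - <<'E'
from h import *
s,_=look('side',['pawl_grip','pawl_hinge','nose'])
def px(p):
    q=s['world_to_cam']@np.r_[p,1]; return (q[0]/q[2]*s['fx']+s['cx'],q[1]/q[2]*s['fy']+s['cy'])
p=ctrl.get_state()['tool_pos']; print(px(p),px(p+[0,0,.019]))
i=s['color'][135:265,180:350,::-1]; cv2.imwrite('pics/c2.png',cv2.resize(i,None,fx=4.5,fy=4.5,interpolation=2))
E
```

```text
side pawl_grip 0.73 [0.5834 0.1137 0.0788]
side pawl_hinge 0.97 [0.5635 0.1622 0.0828]
side nose 0.63 [0.5513 0.0933 0.0575]
(np.float64(236.49059694691766), np.float64(221.31234472103452)) (np.float64(236.20084743567514), np.float64(215.47409097009523))
```

View pics/c2.png

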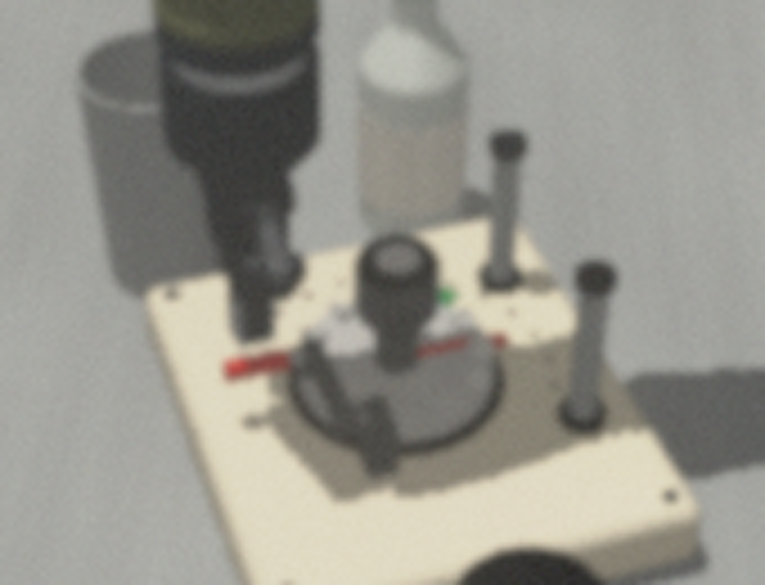

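The closed fingertips are at about (250,340) in the crop. My projection puts the TCP roughly 10 px lower in the full image, so the robot and the image disagree. I'll check this against the start picture and the current one.

```bash
python3 - <<'E'
from h import *
s=ctrl.snapshot('side')
def px(p):
    q=s['world_to_cam']@np.r_[p,1]; return np.array([q[0]/q[2]*s['fx']+s['cx'],q[1]/q[2]*s['fy']+s['cy']])
def mk(img,o,sz,k,pts):
    i=cv2.resize(img[o[1]:o[1]+sz,o[0]:o[0]+sz],None,fx=k,fy=k,interpolation=cv2.INTER_CUBIC)
    for p,c in pts: cv2.circle(i,tuple(((px(p)-o+.5)*k).astype(int)),3,c,-1)
    return i
a=cv2.imread('pics/side0.png'); b=s['color'][:,:,::-1].copy()
p0=np.array([.2467,-.5743,.1915]); p1=ctrl.get_state()['tool_pos']
d=np.array([np.sin(np.radians(23.2)),-np.cos(np.radians(23.2)),0])*.0426
G=(0,255,0);Y=(0,255,255);M=(255,0,255)
A=mk(a,(300,0),100,4,[(p0,G),(p0+d,Y),(p0-d,Y),(p0+[0,0,.1],M)])
B=mk(b,(190,150),100,4,[(p1,G),(p1+[0,0,.019],Y),(p1+[0,0,.1],M)])
cv2.imwrite('pics/c3.png',np.hstack([A,B])); print(s['fx'],s['fy'],s['cx'],s['cy'],p1)
E
```

```text
424.2243409361506 424.2243409361506 257.9516436706868 193.1165854153845 [0.58372518 0.10974966 0.06347251]
```

View pics/c3.png

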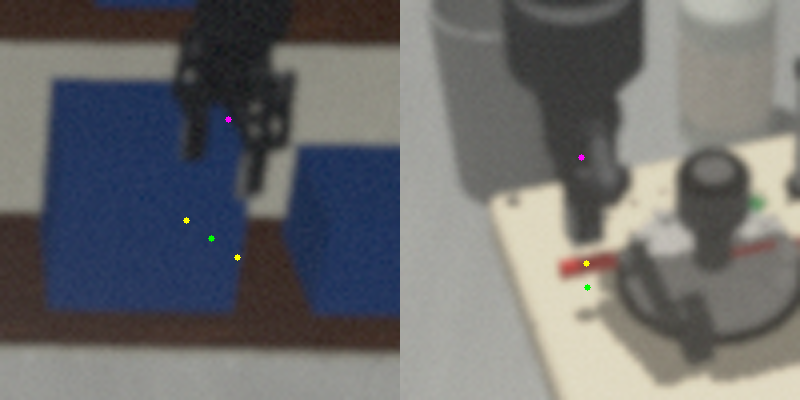

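Green dots mark the claimed TCP. In both pictures the real fingertips are 11–15 px above it: (585,243) now against the claimed (587,287). So the real tool is either higher or farther towards -y than reported. A slow downward probe will tell which: the handle would be met early, the housing at about 19 mm.

Call:
{"op": "step_arm", "data": {"deltas": [[[0, 0, -0.15], [0, 0, 0], 0], [[0, 0, -0.3], [0, 0, 0], 0], [[0, 0, -0.45], [0, 0, 0], 0], [[0, 0, -0.6], [0, 0, 0], 0], [[0, 0, -0.75], [0, 0, 0], 0], [[0, 0, -0.9], [0, 0, 0], 0], [[0, 0, -1.05], [0, 0, 0], 0], [[0, 0, -1.2], [0, 0, 0], 0], [[0, 0, -1.3], [0, 0, 0], 0], [[0, 0, -1.3], [0, 0, 0], 0]]}}

```text
time: 7.4
tool_pos: [0.5836, 0.1097, 0.0504]
orientation: [180.0, 0.0, 21.0]
wrist_force: [0.0, -0.2, 0.3]
finger_gap: -0.0004
grasp_force: 0.0
```

```bash
python3 - <<'E'
from h import *
s=ctrl.snapshot('side')
st=ctrl.get_state()
print(st['tool_pos'],st['wrist_force'],st['finger_gap'],st['time'])
np.save('side_low.npy',s['color'])
E
```

```text
[0.58371926 0.10974329 0.05046884] [-0.01078645  0.22604346 -0.00023998] -0.00019736690434318528 7.45
```

Call:
{"op": "step_arm", "data": {"deltas": [[[0, 0, -0.1], [0, 0, 0], 0], [[0, 0, -0.2], [0, 0, 0], 0], [[0, 0, -0.3], [0, 0, 0], 0], [[0, 0, -0.4], [0, 0, 0], 0], [[0, 0, -0.5], [0, 0, 0], 0], [[0, 0, -0.6], [0, 0, 0], 0], [[0, 0, -0.7], [0, 0, 0], 0], [[0, 0, -0.8], [0, 0, 0], 0], [[0, 0, -0.8], [0, 0, 0], 0], [[0, 0, -0.8], [0, 0, 0], 0]]}}

```text
time: 8.45
tool_pos: [0.5843, 0.1099, 0.0474]
orientation: [179.9, -0.1, 21.0]
wrist_force: [-9.4, -2.1, 38.0]
finger_gap: -0.0003
grasp_force: 19.0
```

```bash
python3 - <<'E'
from h import *
s=ctrl.snapshot('side')
st=ctrl.get_state()
print(st['tool_pos'],st['wrist_force'],st['finger_gap'],st['time'])
i=s['color'][135:265,180:350,::-1]; cv2.imwrite('pics/c4.png',cv2.resize(i,None,fx=4.5,fy=4.5,interpolation=2))
E
```

```text
[0.58435707 0.10986399 0.04745745] [-8.99440092 -2.07091148 36.99350927] -6.98451694080632e-05 8.5
```

View pics/c4.png

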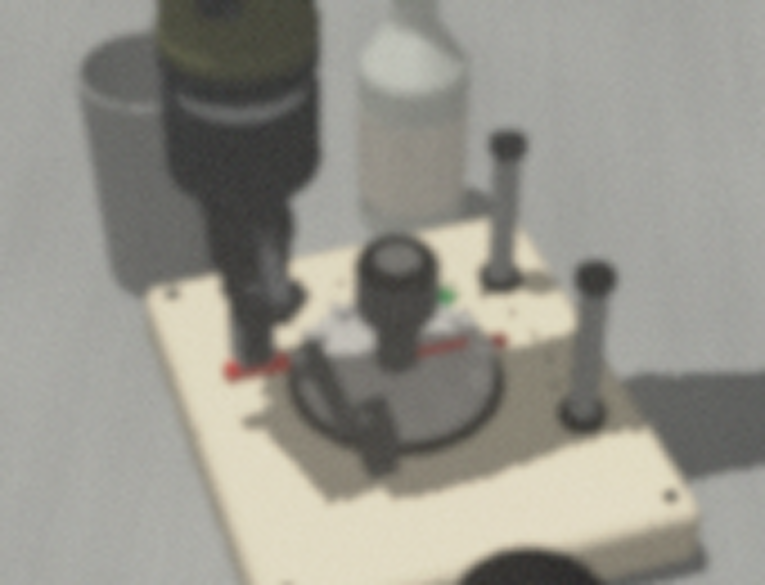

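In this picture the fingertips sit on top of the red handle, at about (255,365). The pads also feel force, as a bar wedged between them would give. So the tool seems to end about 42 mm higher than reported. I'll confirm by lifting, opening and going down slowly astride the handle.

Call:
{"op": "step_arm", "data": {"deltas": [[[0, 0, 1], [0, 0, 0], 0], [[0, 0, 2], [0, 0, 0], 4], [[0, 0, 2], [0, 0, 0], 4], [[0, 0, 2], [0, 0, 0], 4], [[0, 0, 2], [0, 0, 0], 4], [[0, 0, 1.3], [0, 0, 0], 4], [[0, 0, 0.6], [0, 0, 0], 4], [[0, 0, 0.3], [0, 0, 0], 4], [[0, 0, 0], [0, 0, 0], 4], [[0, 0, 0], [0, 0, 0], 4]]}}

```text
time: 9.5
tool_pos: [0.5833, 0.1096, 0.0419]
orientation: [-180.0, 0.1, 21.0]
wrist_force: [-0.3, 0.1, 0.8]
finger_gap: 0.0403
grasp_force: 0.0
```

```bash
python3 - <<'E'
from h import *
s=ctrl.snapshot('side')
st=ctrl.get_state()
print(st['tool_pos'],st['wrist_force'],st['finger_gap'],st['time'])
E
```

```text
[0.58361392 0.10971379 0.04221506] [ 0.45211967 -0.17568562 -0.08199778] 0.04014636091038268 9.55
```

Call:
{"op": "step_arm", "data": {"deltas": [[[0, 0, -0.3], [0, 0, 0], 4], [[0, 0, -0.6], [0, 0, 0], 4], [[0, 0, -0.9], [0, 0, 0], 4], [[0, 0, -1.2], [0, 0, 0], 4], [[0, 0, -1.5], [0, 0, 0], 4], [[0, 0, -1.9], [0, 0, 0], 4], [[0, 0, -1.9], [0, 0, 0], 0], [[0, 0, -1.9], [0, 0, 0], 0], [[0, 0, -1.9], [0, 0, 0], 0], [[0, 0, -1.9], [0, 0, 0], 0]]}}

```text
time: 10.55
tool_pos: [0.5836, 0.1098, 0.0235]
orientation: [-180.0, 0.0, 21.0]
wrist_force: [-1.6, -0.4, -1.3]
finger_gap: 0.0109
grasp_force: 24.3
```

```bash
python3 - <<'E'
from h import *
s=ctrl.snapshot('side')
st=ctrl.get_state()
print(st['tool_pos'],st['wrist_force'],st['finger_gap'],st['grasp_force'],st['time'])
E
```

```text
[0.58361673 0.10980753 0.02351992] [ 0.06617746  0.13856729 -1.10630438] 0.01090618471027643 24.309488832950592 10.6
```

The handle is gripped, with a gap of 10.9 mm. The tool really is about 41 mm shorter than reported. Now I'll swing the pawl along its arc.

Call:
{"op": "step_arm", "data": {"deltas": [[[-0.1, 0.1, 1.3], [0, 0, 0], 0], [[-0.2, 0.6, 2.5], [0, 0, 0], 0], [[-0.5, 1.3, 3.6], [0, 0, 0], 0], [[-0.8, 2.2, 4.5], [0, 0, 0], 0], [[-1.3, 3.3, 5.1], [0, 0, 0], 0], [[-1.7, 4.5, 5.5], [0, 0, 0], 0], [[-2.2, 5.7, 5.5], [0, 0, 0], 0], [[-2.6, 6.9, 5.2], [0, 0, 0], 0], [[-3.1, 8.0, 4.6], [0, 0, 0], 0], [[-3.3, 8.5, 4.2], [0, 0, 0], 0]]}}

```text
time: 11.6
tool_pos: [0.5506, 0.1965, 0.0663]
orientation: [-180.0, -0.1, 21.1]
wrist_force: [0.6, -0.4, 1.5]
finger_gap: 0.0108
grasp_force: 25.6
```

```bash
python3 - <<'E'
from h import *
s,o=look('side',['pawl_grip','pointer','band_mid','knob_grip'])
st=ctrl.get_state()
print(st['tool_pos'],st['joints'],st['wrist_force'],st['finger_gap'],st['grasp_force'],st['time'])
E
```

```text
side pawl_grip 0.56 [0.5464 0.2026 0.1215]
side pointer 0.92 [0.4531 0.0538 0.0516]
side knob_grip 0.7 [0.5112 0.0753 0.1142]
[0.55063059 0.19660463 0.06609432] [ -17.76829617   46.4554882   -10.95280039  102.81708692   14.81056552
   32.04158804 -106.98080422] [-0.48176972  1.36089456  5.09580879] 0.010912996448209509 25.79140841960907 11.85
```

Call:
{"op": "step_arm", "data": {"deltas": [[[0, 0, 0], [0, 0, 0], 3.5], [[0, 0, 0], [0, 0, 0], 3.5], [[0, 0, 1], [0, 0, 0], 3.5], [[0, 0, 4], [0, 0, 0], 3.5], [[0, 0, 7], [0, 0, 0], 5], [[-1.3, -4, 7.5], [0, 0, 0], 7], [[-2.6, -8, 7.5], [0, 0, 0], 7], [[-3.9, -12, 7.5], [0, 0, 0], 7], [[-3.9, -12, 7.5], [0, 0, 0], 7], [[-3.9, -12, 7.5], [0, 0, 0], 7]]}}

```text
time: 12.85
tool_pos: [0.5119, 0.0734, 0.1411]
orientation: [180.0, -0.0, 20.8]
wrist_force: [0.2, 0.8, -0.2]
finger_gap: 0.07
grasp_force: 0.0
```

```bash
python3 - <<'E'
from h import *
s,o=look('side',['pawl_grip','pointer','knob_grip'])
st=ctrl.get_state()
print(st['tool_pos'],st['joints'],st['wrist_force'],st['finger_gap'],st['time'])
i=s['color'][125:255,180:350,::-1]; cv2.imwrite('pics/c5.png',cv2.resize(i,None,fx=4.5,fy=4.5,interpolation=2))
E
```

```text
side pawl_grip 0.4 [ 0.6606 -0.0662  0.0011]
side pointer 0.64 [0.4535 0.0516 0.0555]
side knob_grip 0.8 [0.514  0.077  0.1168]
[0.51226231 0.07644502 0.14072739] [ -4.88482005  36.10910791 -13.92097249 111.08642403  14.44819938
  34.40324389 -97.12013008] [-0.75827229 -0.31289497 -0.82896163] 0.07009837312671864 13.05
```

View pics/c5.png

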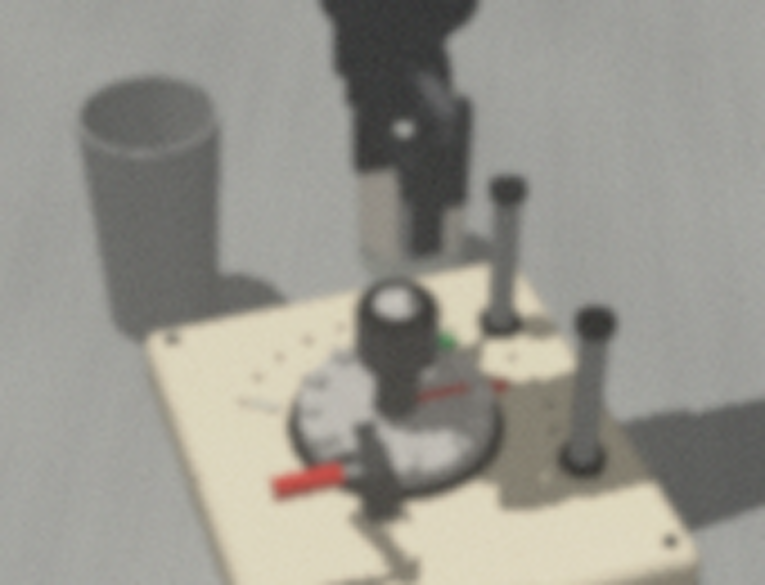

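The pawl is thrown back, with its handle at (307,480) and the arm leaning over. The open gripper is centred above the knob at (398,300). Next I go down and grip.

Call:
{"op": "step_arm", "data": {"deltas": [[[-0.1, 0, -3], [0, 0, 0], 7], [[-0.1, 0, -5.5], [0, 0, 0], 7], [[-0.1, 0, -7], [0, 0, 0], 7], [[-0.1, 0, -8.2], [0, 0, 0], 7], [[-0.1, 0, -8.2], [0, 0, 0], 7], [[-0.1, 0, -8.2], [0, 0, 0], 4], [[-0.1, 0, -8.2], [0, 0, 0], 3], [[-0.1, 0, -8.2], [0, 0, 0], 3], [[-0.1, 0, -8.2], [0, 0, 0], 3], [[-0.1, 0, -8.2], [0, 0, 0], 3]], "force": 30}}

```text
time: 14.05
tool_pos: [0.5111, 0.0764, 0.0596]
orientation: [-179.9, -0.1, 21.0]
wrist_force: [-2.6, 4.5, 6.2]
finger_gap: 0.0428
grasp_force: 31.2
```

Call:
{"op": "step_arm", "data": {"deltas": [[[0, 0, 0], [0, 0, 0.1], 3], [[0, 0, 0], [0, 0, 0.24], 3], [[0, 0, 0], [0, 0, 0.38], 3], [[0, 0, 0], [0, 0, 0.52], 3], [[0, 0, 0], [0, 0, 0.66], 3], [[0, 0, 0], [0, 0, 0.8], 3], [[0, 0, 0], [0, 0, 0.94], 3], [[0, 0, 0], [0, 0, 1.08], 3], [[0, 0, 0], [0, 0, 1.22], 3], [[0, 0, 0], [0, 0, 1.3], 3]]}}

```text
time: 15.05
tool_pos: [0.5105, 0.0769, 0.0596]
orientation: [179.9, -0.2, 95.8]
wrist_force: [-4.4, 5.1, 6.2]
finger_gap: 0.0437
grasp_force: 31.5
```

```bash
python3 - <<'E'
from h import *
t=np.array([.5105,.076]);y=np.radians(21)
s,o=look('side',['pawl_grip','pointer','knob_grip']); angs(o,y,t)
s,o=look('top',['pawl_grip','pointer','knob_grip','band_mid']); angs(o,y,t)
st=ctrl.get_state()
print(st['tool_pos'],st['orientation'],st['joints'],st['wrist_force'],st['wrist_torque'],st['finger_gap'],st['grasp_force'],st['time'])
E
```

```text
side pawl_grip 0.66 [0.549  0.2017 0.1202]
side pointer 0.44 [0.549  0.2043 0.1165]
side knob_grip 0.86 [0.5108 0.0778 0.1136]
pointer dial 4.846566626680821
top pawl_grip 0.51 [0.5517 0.2008 0.1214]
top knob_grip 0.69 [0.5076 0.0752 0.1218]
top band_mid 0.17 [0.5081 0.0754 0.1148]
band_mid dial 2.7519345682020755
[0.51049079 0.07684742 0.05956239] [ 1.79927090e+02 -1.54006872e-01  9.55387427e+01] [  4.12730573  46.08271295 -29.47228254 114.21715825  43.27752373
  30.91365987 -50.63283179] [-3.89247239  4.6198184   6.9149708 ] [0.92045497 0.95760737 0.0354581 ] 0.0433738686833956 31.583969593048096 15.5
```

Call:
{"op": "step_arm", "data": {"deltas": [[[0, 0, 0], [0, 0, 0.14], 3], [[0, 0, 0], [0, 0, 0.28], 3], [[0, 0, 0], [0, 0, 0.42], 3], [[0, 0, 0], [0, 0, 0.56], 3], [[0, 0, 0], [0, 0, 0.7], 3], [[0, 0, 0], [0, 0, 0.84], 3], [[0, 0, 0], [0, 0, 0.98], 3], [[0, 0, 0], [0, 0, 1.12], 3], [[0, 0, 0], [0, 0, 1.22], 3], [[0, 0, 0], [0, 0, 1.22], 3]]}}

```text
time: 16.5
tool_pos: [0.5099, 0.0764, 0.0595]
orientation: [179.8, -0.1, 165.5]
wrist_force: [-4.5, 3.3, 9.1]
finger_gap: 0.0431
grasp_force: 31.7
```

Call:
{"op": "step_arm", "data": {"deltas": [[[0, 0, 0], [0, 0, 0.05], 3], [[0, 0, 0], [0, 0, 0.1], 3], [[0, 0, 0], [0, 0, 0.12], 3], [[0, 0, 0], [0, 0, 0.14], 3], [[0, 0, 0], [0, 0, 0.16], 3], [[0, 0, 0], [0, 0, 0.18], 3], [[0, 0, 0], [0, 0, 0.2], 3], [[0, 0, 0], [0, 0, 0.22], 3], [[0, 0, 0], [0, 0, 0.22], 3], [[0, 0, 0], [0, 0, 0.22], 3]]}}

```text
time: 17.5
tool_pos: [0.5128, 0.0763, 0.0595]
orientation: [179.8, 0.2, 177.9]
wrist_force: [1.3, 3.8, 5.7]
finger_gap: 0.0434
grasp_force: 31.4
```

```bash
python3 - <<'E'
from h import *
t=np.array([.5105,.076]);y=np.radians(21)
s,o=look('side',['pawl_grip','pointer','knob_grip'],'s6.png'); angs(o,y,t)
i=s['color'][125:255,180:350,::-1]; cv2.imwrite('pics/c6.png',cv2.resize(i,None,fx=4.5,fy=4.5,interpolation=2))
st=ctrl.get_state()
print(st['tool_pos'],st['orientation'],st['joints'],st['wrist_force'],st['wrist_torque'],st['finger_gap'],st['grasp_force'],st['time'])
E
```

```text
side pawl_grip 0.51 [0.5507 0.2028 0.1169]
side pointer 0.9 [0.576  0.0659 0.0556]
pointer dial 6.279762969904134
[0.51279253 0.07627218 0.05949097] [179.81403532   0.20592719 177.90357776] [ 15.03166513  51.90707304 -49.74764513 113.4698565   59.03061864
  44.35016354  17.05674721] [1.45280467 4.51676107 5.54298215] [ 1.00313259 -0.3244391  -0.62157394] 0.04303634299630422 31.421078145503998 17.7
```

View pics/c6.png

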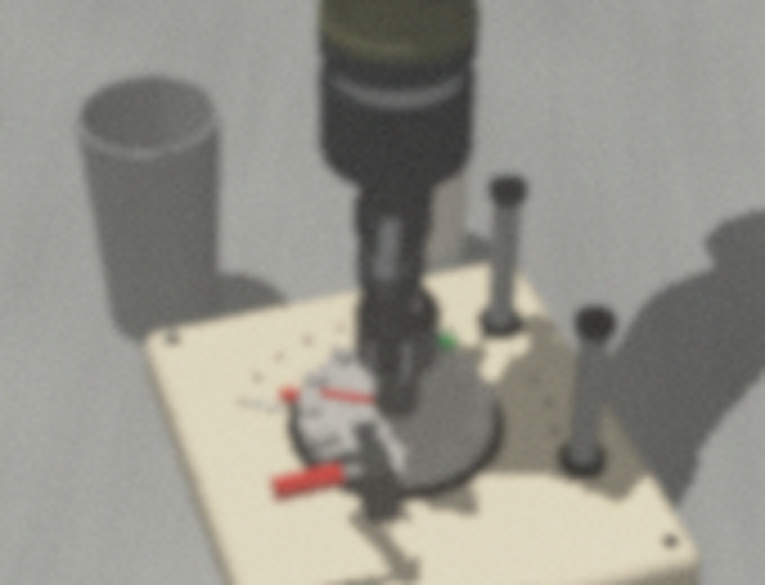

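The pointer is at the white home mark (left, (290,395)) and the wrist torque shows the dial against its stop. I'll release, rise and return to the pawl handle.

Call:
{"op": "step_arm", "data": {"deltas": [[[0, 0, 0], [0, 0, 0], 7], [[0, 0, 0], [0, 0, 0], 7], [[0, 0, 0], [0, 0, 0], 7], [[0, 0, 4], [0, 0, 0], 7], [[0, 0, 8], [0, 0, 0.1], 7], [[1.3, 4, 8], [0, 0, 0.22], 5], [[2.6, 8, 8], [0, 0, 0.34], 3.5], [[3.9, 12.4, 8], [0, 0, 0.4], 3.5], [[3.9, 12.4, 8], [0, 0, 0.4], 3.5], [[3.9, 12.4, 7], [0, 0, 0.4], 3.5]], "force": 25}}

```text
time: 18.7
tool_pos: [0.5499, 0.2, 0.1287]
orientation: [180.0, 0.1, -159.0]
wrist_force: [0.3, -1.1, -0.0]
finger_gap: 0.035
grasp_force: 0.0
```

```bash
python3 - <<'E'
from h import *
t=np.array([.5105,.076]);y=np.radians(21)
s,o=look('side',['pawl_grip','pointer','knob_grip','unit']); angs(o,y,t)
st=ctrl.get_state()
print(st['tool_pos'],st['orientation'],st['joints'],st['finger_gap'],st['time'])
E
```

```text
side pawl_grip 0.58 [0.5491 0.202  0.1207]
side pointer 0.57 [0.5725 0.0694 0.0564]
side knob_grip 0.57 [0.5115 0.0745 0.12  ]
side unit 0.79 [ 0.5149  0.0788 -0.0025]
pointer dial 6.232569749249008
[0.54959418 0.19677439 0.12797961] [-1.79925219e+02 -8.12406219e-02 -1.59223149e+02] [  6.56703122  52.24850426 -58.99602296  99.19004913  51.46961423
  60.12089458  39.68798561] 0.034784421285245205 18.95
```

Call:
{"op": "step_arm", "data": {"deltas": [[[0, 0.1, -2.5], [0, 0, 0], 3.5], [[0, 0.1, -4.5], [0, 0, 0], 3.5], [[0, 0.1, -6], [0, 0, 0], 3.5], [[0, 0.1, -6.8], [0, 0, 0], 3.5], [[0, 0.1, -6.8], [0, 0, 0], 3.5], [[0, 0.1, -6.8], [0, 0, 0], 0], [[0, 0.1, -6.8], [0, 0, 0], 0], [[0, 0.1, -6.8], [0, 0, 0], 0], [[0, 0.1, -6.8], [0, 0, 0], 0], [[0, 0.1, -6.8], [0, 0, 0], 0]]}}

```text
time: 19.95
tool_pos: [0.5505, 0.1997, 0.0613]
orientation: [-180.0, 0.1, -159.2]
wrist_force: [0.6, -1.7, 5.7]
finger_gap: 0.0113
grasp_force: 24.7
```

```bash
python3 - <<'E'
from h import *
u=np.array([-.358,.934]); a0=2.4
for a in np.linspace(2.2,.06,10):
    print(a.round(2),np.round(np.r_[u*(5.5*np.cos(a0)-5.5*np.cos(a)),5.5*(np.sin(a)-np.sin(a0))],1).tolist())
E
```

```text
2.2 [0.3, -0.8, 0.7]
1.96 [0.7, -1.8, 1.4]
1.72 [1.2, -3.0, 1.7]
1.49 [1.6, -4.2, 1.8]
1.25 [2.1, -5.4, 1.5]
1.01 [2.5, -6.5, 0.9]
0.77 [2.9, -7.5, 0.1]
0.54 [3.1, -8.2, -0.9]
0.3 [3.3, -8.7, -2.1]
0.06 [3.4, -8.9, -3.4]
```

Call:
{"op": "step_arm", "data": {"deltas": [[[0.3, -0.8, 0.7], [0, 0, 0], 0], [[0.7, -1.8, 1.4], [0, 0, 0], 0], [[1.2, -3.0, 1.7], [0, 0, 0], 0], [[1.6, -4.2, 1.8], [0, 0, 0], 0], [[2.1, -5.4, 1.5], [0, 0, 0], 0], [[2.5, -6.5, 0.9], [0, 0, 0], 0], [[2.9, -7.5, 0.1], [0, 0, 0], 0], [[3.1, -8.2, -0.9], [0, 0, 0], 0], [[3.3, -8.7, -2.1], [0, 0, 0], 0], [[3.4, -8.9, -3.4], [0, 0, 0], 0]]}}

```text
time: 20.95
tool_pos: [0.5847, 0.1104, 0.0255]
orientation: [-180.0, 0.1, -159.2]
wrist_force: [4.0, 3.4, 2.9]
finger_gap: 0.0108
grasp_force: 27.6
```

Call:
{"op": "step_arm", "data": {"deltas": [[[0, -0.1, -0.3], [0, 0, 0], 0], [[0, -0.1, -0.4], [0, 0, 0], 0], [[0, -0.1, -0.4], [0, 0, 0], 0], [[0, -0.1, -0.4], [0, 0, 0], 3], [[0, -0.1, -0.4], [0, 0, 0], 3.5], [[0, -0.1, -0.4], [0, 0, 0], 3.5], [[0, -0.1, -0.4], [0, 0, 0], 3.5], [[0, -0.1, 2], [0, 0, 0], 3.5], [[0, -0.1, 6], [0, 0, 0], 3.5], [[0, -0.1, 10], [0, 0, 0], 3.5]]}}

```text
time: 21.95
tool_pos: [0.5828, 0.1091, 0.127]
orientation: [-180.0, -0.1, -159.1]
wrist_force: [0.2, -0.1, 1.5]
finger_gap: 0.035
grasp_force: 0.0
```

```bash
python3 - <<'E'
from h import *
t=np.array([.5105,.076]);y=np.radians(21)
s,o=look('side',['pawl_grip','pointer','nose','knob_grip']); angs(o,y,t)
i=s['color'][125:255,180:350,::-1]; cv2.imwrite('pics/c7.png',cv2.resize(i,None,fx=4.5,fy=4.5,interpolation=2))
st=ctrl.get_state()
print(st['tool_pos'],st['orientation'],st['joints'],st['finger_gap'],st['time'])
E
```

```text
side pawl_grip 0.5 [0.5804 0.1152 0.084 ]
side pointer 0.72 [0.5745 0.0663 0.0549]
side nose 0.76 [0.554  0.0957 0.0611]
side knob_grip 0.87 [0.5103 0.0739 0.1157]
pointer dial 6.275845205053819
[0.58330784 0.10884592 0.12596181] [-1.79933722e+02 -7.26723578e-02 -1.59138744e+02] [ 15.36893454  53.02211037 -58.99005787  97.6100872   51.65395011
  60.91539512  49.56313196] 0.03484258497043643 22.2
```

View pics/c7.png

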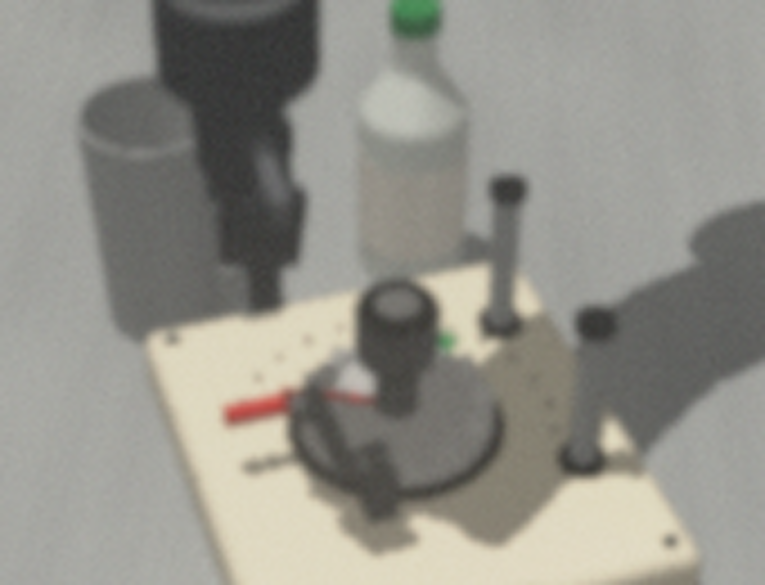

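The pawl is down in the teeth with its handle at (255,410), and the dial is still home. Back to the knob for three clicks clockwise: the band middle is at about 1.49 and the target is about 1.62.

Call:
{"op": "step_arm", "data": {"deltas": [[[0, 0, 1.5], [0, 0, 0], 5], [[-3.5, -1.6, 1.5], [0, 0, 0], 7], [[-7.2, -3.3, 1.5], [0, 0, 0], 7], [[-7.2, -3.3, 1.5], [0, 0, 0], 7], [[-7.2, -3.3, -2.5], [0, 0, 0], 7], [[-7.2, -3.3, -5], [0, 0, 0], 7], [[-7.2, -3.3, -6.8], [0, 0, 0], 7], [[-7.2, -3.3, -6.8], [0, 0, 0], 7], [[-7.2, -3.3, -6.8], [0, 0, 0], 3], [[-7.2, -3.3, -6.8], [0, 0, 0], 3]], "force": 30}}

```text
time: 23.2
tool_pos: [0.5127, 0.0771, 0.0597]
orientation: [-180.0, 0.1, -159.1]
wrist_force: [-1.7, -2.4, 7.1]
finger_gap: 0.0435
grasp_force: 29.3
```

Call:
{"op": "step_arm", "data": {"deltas": [[[0, 0, 0], [0, 0, 0], 3], [[0, 0, 0], [0, 0, 0], 3], [[0, 0, 0], [0, 0, 0], 3], [[0, 0, 0], [0, 0, -0.1], 3], [[0, 0, 0], [0, 0, -0.22], 3], [[0, 0, 0], [0, 0, -0.34], 3], [[0, 0, 0], [0, 0, -0.46], 3], [[0, 0, 0], [0, 0, -0.58], 3], [[0, 0, 0], [0, 0, -0.6], 3], [[0, 0, 0], [0, 0, -0.6], 3]]}}

```text
time: 24.2
tool_pos: [0.5128, 0.0757, 0.0597]
orientation: [-179.9, 0.2, 166.4]
wrist_force: [-0.5, -3.6, 8.4]
finger_gap: 0.043
grasp_force: 31.3
```

```bash
python3 - <<'E'
from h import *
t=np.array([.5105,.076]);y=np.radians(21)
s,o=look('side',['pawl_grip','pointer','nose','knob_grip']); angs(o,y,t)
st=ctrl.get_state()
print(st['tool_pos'],st['orientation'],st['joints'],st['wrist_force'],st['wrist_torque'],st['finger_gap'],st['grasp_force'],st['time'])
E
```

```text
side pawl_grip 0.74 [0.5837 0.1127 0.0807]
side pointer 0.68 [0.5571 0.0334 0.0548]
side nose 0.5 [0.5541 0.0945 0.0572]
side knob_grip 0.61 [0.5115 0.0813 0.1146]
pointer dial 0.5831115887904695
[0.51271238 0.0756432  0.05964451] [-1.79921839e+02  1.43746733e-01  1.66421667e+02] [ 13.93376685  51.19010142 -47.76640353 113.39710434  57.74607218
  43.20991335   6.67432736] [-0.52578371 -4.06042635  7.16846165] [-0.56266869  0.03944711 -0.05230254] 0.04297073458737934 31.340215802192688 24.45
```

Dial is at 0.58–0.60, following 1:1. Another 1.02 brings it to about 1.62.

Call:
{"op": "step_arm", "data": {"deltas": [[[0, 0, 0], [0, 0, -0.12], 3], [[0, 0, 0], [0, 0, -0.24], 3], [[0, 0, 0], [0, 0, -0.36], 3], [[0, 0, 0], [0, 0, -0.48], 3], [[0, 0, 0], [0, 0, -0.6], 3], [[0, 0, 0], [0, 0, -0.72], 3], [[0, 0, 0], [0, 0, -0.84], 3], [[0, 0, 0], [0, 0, -0.95], 3], [[0, 0, 0], [0, 0, -1.02], 3], [[0, 0, 0], [0, 0, -1.02], 3]]}}

```text
time: 25.45
tool_pos: [0.5112, 0.0739, 0.0597]
orientation: [-179.9, 0.3, 107.9]
wrist_force: [-2.5, -5.2, 12.2]
finger_gap: 0.0435
grasp_force: 31.6
```

```bash
python3 - <<'E'
from h import *
t=np.array([.5105,.076]);y=np.radians(21)
for k in range(2):
    s,o=look('side',['pawl_grip','pointer','nose']); angs(o,y,t)
st=ctrl.get_state()
print(st['orientation'],st['wrist_force'],st['wrist_torque'],st['time'])
E
```

```text
side pawl_grip 0.69 [0.5842 0.1136 0.0813]
side pointer 0.84 [0.5015 0.014  0.0555]
side nose 0.72 [0.554  0.096  0.0617]
pointer dial 1.5579392415816233
side pawl_grip 0.56 [0.583  0.1135 0.0812]
side pointer 0.7 [0.4981 0.0115 0.0575]
side nose 0.63 [0.5543 0.0944 0.0589]
pointer dial 1.603421350465442
[-179.8919666     0.25766472  107.94942821] [-2.65752889 -5.31539311 11.93329686] [-0.99958703  0.5882491  -0.02549156] 25.85
```

Call:
{"op": "step_arm", "data": {"deltas": [[[0, 0, 0], [0, 0, 0], 5], [[0, 0, 0], [0, 0, 0], 7], [[0, 0, 0], [0, 0, 0], 7], [[0, 0, 4], [0, 0, 0], 7], [[0, 0, 8], [0, 0, 0], 7], [[0, 0, 12], [0, 0, 0], 7], [[0, 0, 16], [0, 0, 0], 7], [[0, 0, 20], [0, 0, 0], 7], [[0, -4, 22], [0, 0, 0], 7], [[0, -8, 22], [0, 0, 0], 7]]}}

```text
time: 26.85
tool_pos: [0.514, -0.0018, 0.282]
orientation: [179.6, 0.0, 108.3]
wrist_force: [0.9, -0.2, -0.4]
finger_gap: 0.0699
grasp_force: 0.0
```

Call:
{"op": "step_arm", "data": {"deltas": [[[-1, -4, 0], [0, 0, 0], 7], [[-2, -8, 0], [0, 0, 0], 7], [[-3, -12, 0], [0, 0, 0], 7], [[-4, -16, 0], [0, 0, 0], 7], [[-5, -20, 0], [0, 0, 0], 7], [[-6, -24, 0], [0, 0, 0], 7], [[-8, -28, 0], [0, 0, 0], 7], [[-10, -32, 0], [0, 0, 0], 7], [[-12, -36, 0], [0, 0, 0], 7], [[-12, -36, 0], [0, 0, 0], 7]]}}

```text
time: 27.85
tool_pos: [0.387, -0.3703, 0.277]
orientation: [-179.7, 0.0, 107.3]
wrist_force: [-0.3, 1.0, -0.4]
finger_gap: 0.0699
grasp_force: 0.0
```

```bash
python3 - <<'E'
from h import *
t=np.array([.5105,.076]);y=np.radians(21)
for c in('side','top','top'):
    s,o=look(c,['pointer','band_mid','pawl_grip','nose','shaker','syrup','canister']); angs(o,y,t)
i=s['color'][150:290,160:300,::-1]; cv2.imwrite('pics/c8.png',cv2.resize(i,None,fx=4,fy=4,interpolation=2))
st=ctrl.get_state(); print(st['tool_pos'],st['time'])
E
```

```text
side pointer 0.69 [0.497  0.0153 0.0535]
side pawl_grip 0.74 [0.5823 0.1133 0.0821]
side nose 0.72 [0.556  0.094  0.0603]
side shaker 0.82 [ 0.661  -0.0654  0.0017]
side syrup 0.97 [ 0.5099 -0.1262 -0.0047]
side canister 0.88 [0.4452 0.3044 0.0025]
pointer dial 1.6323124434497007
top pointer 0.67 [0.5012 0.0154 0.0525]
top band_mid 0.61 [0.5057 0.0094 0.0554]
top pawl_grip 0.49 [0.5832 0.1076 0.0827]
top nose 0.8 [0.5586 0.0927 0.0612]
top shaker 0.75 [ 6.565e-01 -6.450e-02 -2.000e-04]
top syrup 0.64 [ 0.5094 -0.1305  0.0011]
top canister 0.95 [0.4454 0.3098 0.0035]
pointer dial 1.5665274324940035
band_mid dial 1.486173018906892
top pointer 0.85 [0.502  0.0176 0.0543]
top band_mid 0.63 [0.5054 0.0076 0.0566]
top pawl_grip 0.52 [0.5846 0.1119 0.0838]
top nose 0.7 [0.5559 0.0931 0.0638]
top shaker 0.8 [ 6.596e-01 -6.720e-02  4.000e-04]
top syrup 0.79 [ 0.5062 -0.1303 -0.0029]
top canister 0.94 [0.4446 0.3078 0.0028]
pointer dial 1.558781677880472
band_mid dial 1.4881267171112182
[ 0.39175553 -0.36328318  0.27851183] 29.05
```

View pics/c8.png

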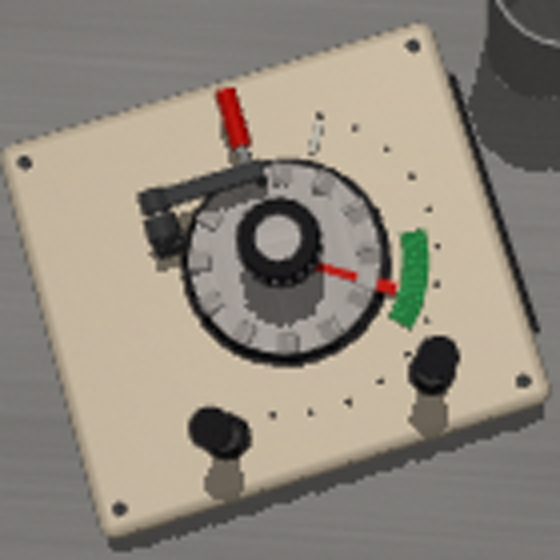

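The pointer (385,287) stands in the green band (408,280), and the pawl is down with its handle at (233,118). The three loose vessels are where they were.

```bash
python3 -c "
from workcell import ctrl
print(ctrl.close_job())"
```

```text
the job is handed in; nothing more can be done
None
```

I've handed the job in; it returned no verdict. The last pictures show the dial at about 1.6 rad with its pointer in the green band, the pawl down, the arm clear, and the shaker, bottle and canister in place. The fingers ended about 41 mm higher than reported, so I allowed for that in every grip.

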